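# Load an ink bottle through the one-way flap of a feed lane

## Robot

A 6-joint arm with a two-finger parallel gripper is mounted at the origin on the work surface; the furniture and walls round the work are solid. World frame = base frame: x ahead of the robot, y to its left, z up, the work surface at z = 0. Lengths are in mm, angles in degrees, forces in N, time in s.
With the tool pointing down it reaches from about 350 to 850 mm from the base axis. Payload 8.1 kg.
Tool frame: the origin (TCP) lies between the finger pads; the fingertips stand 17 mm ahead of it and the grasp point (between the pads) lies 2 mm behind it; z points along the fingers, y is the line along which they close (so a half turn about z gives the same grasp; the last joint's range is limited). The gripper opens to 85 mm and grips with 20 to 120 N. Pads are 22 mm wide; open, the fingers measure 114 mm over their backs; the gripper's body (76 mm by 85 mm) begins 54 mm behind the grasp point. The pads swing forward as they close: fully open they stand 13 mm farther back than shut.
Start: joints at [-71.127, 7.471, 85.268, -0, 87.261, -4.893], TCP at [241.824, -549.114, 248.292] pointing down, gripper open.
Joint ranges: [-169.43, 169.43], [-51.17, 129.36], [1.28, 143.12], [-76.62, 256.62], [0, 156.53], [-152.29, 152.29]. Speed limits (degrees/s): [136.94, 136.94, 159.86, 180, 180, 180].

## Interface

Orientations are given as [roll, pitch, yaw] about the fixed x, y, z axes, in that order (R = Rz(yaw) Ry(pitch) Rx(roll)).
In Python, from bench import sense, snapshot, hand_in, trace, place_of gives the robot as it stands.
- The arm moves only by the shell command python3 -m handwheel 'ROWS' [FORCE]. ROWS is JSON, a list of rows, each a list of 7 numbers: the opening, from -1 (shut) to 1 (fully open), then the shift along the tool's x, y, z in cm, then the turn, a rotation vector about the tool's x, y, z in rad. A call has 1 to 12 rows; each row shifts and turns the commanded pose from where the row before left it, along the tool's axes as they then stand; what a row does not reach is not made up. A row lasts 1/12 s, in which the tool goes at most 41.7 mm and 7.16 degrees, less where a joint would pass 70% of its speed; a pose out of reach is approached as far as the arm can. A call with a gripper value outside its range is refused whole. The fingers move at their own pace and stop on an object; FORCE is the grip in N (left out, the last holds). Time passes only in rows, so rows that do not move let the fingers close. It gives the time, the measured TCP pose, the force, the opening and the grip force at its end, in the units of the state.
- sense(): the state, without advancing time (a new reading comes with each control period).
- snapshot(name): name is "scene" or "top" or "wrist"; returns a dict with "image" (400x640x3 uint8, red, green, blue), "intrinsics" (3x3 intrinsics, pixels), "R" (3x3) and "t" (3): a world point X has camera coordinates R X + t. Camera axes: x right, y down, z forward; pixel columns grow to the right and rows downward; lengths in mm; the calibration is good to about 2 mm. A picture is of the moment at which its call begins. There is no depth.
- hand_in(): hands the job in; it is judged then, once.
Trained networks look in a picture, given as the dict that the camera call returned (one of the last four; its "shot" number tells which), for a name from the list of things; names that differ only in an ending like _2 or _b are one class to them, and where a whole thing is asked for, a point or a joint stands for the part that bears it (a point fixed in the world has none). Each returns a list of dicts, best first, with "conf" (0 to 1); they miss things now and then, are a little off and sometimes report something else, mostly with a low value. They report only what shows in the picture. A call takes as long as a camera call. They do not tell look-alikes from the thing itself.
- trace(picture, query): "pixels" (400x640 bool, what is visible of it).
- place_of(picture, query): "location" ([x, y, z] in mm, in world coordinates, good to about 4 mm: a listed point, or the origin of a listed thing).
The state is a dict: "time": time; "joint_pos": joint angles; "qd": joint speeds; "joint_efforts": joint torques, N m; "tool_pos": TCP position; "tcp_rot": TCP orientation; "ft_force": force on the tool from outside, world axes, zero at the start; "wrist_torque": the same for the moment, N m; "finger_gap": finger opening in mm; "grip_force": force on a finger pad.
Only numpy, scipy, OpenCV 4.12 (cv2) and the standard library are available. Lean on these libraries where they do the work, as an engineer would, in place of code of your own. Each camera call takes 0.05 s, during which the arm holds its last target. There are 200 camera calls.

## Task

Load the blue ink bottle into the feed lane: stand it upright on the lane's floor in the flared entry, then push it along the floor through the sprung orange one-way flap until the flap has snapped shut behind it, and on until it is home against the rubber pad of the end stop. Press it there gently, with about 10 N for half a second (never 20 N, the glass is thin), and let go so that it stays upright against the pad with the flap shut. Leave the other two ink bottles where they stand.

Things in the scene. Friction and masses are not known exactly. Their poses are not given: they have to be found in the camera images.
- ink_blue: upright ink dropper bottle, blue, 80 tall: body 24 to 25 diameter from 0 to 56 above its underside, above that a black cap 18 diameter. 0.09 kg give or take 30 %. Origin: centre of its underside, z up.
- ink_plum: bystander: upright ink dropper bottle, dark plum red, 80 tall: body 24 to 25 diameter from 0 to 56 above its underside, above that a black cap 18 diameter. 0.09 kg give or take 30 %. Origin: centre of its underside, z up.
- ink_dropper: bystander: upright ink dropper bottle, black, 80 tall: body 24 to 25 diameter from 0 to 56 above its underside, above that a black cap 18 diameter. 0.09 kg give or take 30 %. Origin: centre of its underside, z up.
- lane: fixed feed lane, open above, 202 x 64. Origin: centre line, underside, straight below the shut flap. +x = way the bottle travels (yaw up to 0.35 rad), y left, z up. Floor 6 above the underside. Rails 18 above the floor, 30 apart, x = -42 to 92; the entry flares to 48 apart at x = -78. Left rail is set back at x = -3 to 34 for the flap. Fingers holding the bottle by its sides above the rails clear everything.
- lane_entry (a point): point on the lane's floor in the entry, on the centre line, at lane x = -45; a good place to set the bottle down is lane x = -50 to -40. A bottle pressed down while it is slid digs its foot into the floor and jams: slide it lightly, with about 1 of air beneath it; up to 3 still counts as on the floor
- flap (a joint): angle (rad) of the orange flap, 18 high, 31 long, upright hinge at the left rail (lane x = 0, y = +18). 0 = shut straight across the lane; it swings only away from the entry (lane +x), to 1.45, and a spring shuts it: a bottle pushed through feels 1 to 5 N. It falls shut once the bottle's centre is past about lane x = 41.
- stop: end stop bracket, 26 wide, 56 high, on the lane. Origin: its foot on the floor, lane x = 106; lane's axes. Its rigid pad (18 wide, 24 to 52 over the floor) faces the flap on a spindle; how far it stands out is not measured and differs: a seated bottle's centre is at lane x = 46 to 60, find it by touch. A brass feeler sticks out 4 from the pad and goes flush under 0.2 N, too light to feel or move the bottle.
Not all that is in view belongs to the job. What is shaped like the ink_blue but yellow is not meant.

How it is judged (in metres and radians):
On the way, in this order (a step that is already met when the one before it is completed fails the run):
1. the blue ink bottle stands upright on the lane's floor in the entry, before the shut flap (z of ink_blue in the frame of lane below 0.01 m and y of ink_blue in the frame of lane between -0.008 and 0.008 m and angle between ink_blue's own z axis and vertical below 0.15 rad and value of joint flap below 0.1 rad and x of ink_blue in the frame of lane between -0.085 and -0.012 m), for 0.1 s.
2. the bottle, still on the lane's floor, pushes the flap open and is in the gateway (z of ink_blue in the frame of lane below 0.01 m and y of ink_blue in the frame of lane between -0.008 and 0.008 m and x of ink_blue in the frame of lane between 0 and 0.036 m and value of joint flap above 0.5 rad), for 0.04 s.
3. the flap is shut behind the bottle and the bottle is pressed home against the end stop with at least 5 N (z of ink_blue in the frame of lane below 0.01 m and y of ink_blue in the frame of lane between -0.008 and 0.008 m and value of joint flap below 0.1 rad and x of ink_blue in the frame of lane above 0.038 m and contact force between ink_blue and stop above 5 N), for 0.2 s.
At the end, for the whole second after the job is handed in: the blue ink bottle stands released and at rest upright (within 0.15 rad) on the lane's floor beyond the shut flap (under 0.1 rad), still in touch with the end stop (within the 4 mm of its feeler pin) (z of ink_blue in the frame of lane below 0.01 m and y of ink_blue in the frame of lane between -0.008 and 0.008 m and angle between ink_blue's own z axis and vertical below 0.15 rad and value of joint flap below 0.1 rad and x of ink_blue in the frame of lane above 0.038 m and contact force between ink_blue and stop above 0.04 N and linear speed of ink_blue below 0.02 m/s).
It fails at once if the blue ink bottle is pressed with more than 22 N against the lane, its flap or its stop (contact force between ink_blue and lane above 22 N).
It fails at once if another ink bottle is shoved more than 20 mm or tipped (distance of any of ink_plum, ink_dropper from where it was at the start of the episode above 0.02 m or angle between any of ink_plum, ink_dropper's own z axis and vertical above 0.4 rad).
It also fails if it takes over 58 s, if anything falls off the work surface, if the arm or the gripper's body presses on something with over 40 N, if the wrist force passes 120 N, or if a joint passes its speed limit or range.

## Working session

There is one attempt and no reset: what is moved stays moved. The work goes in short steps, Python scripts to look and compute and a shell command to move; the robot and the scene stay as the last step left them, time stands still between calls to the robot, and variables do not carry over. Pictures are saved under pics/ and viewed, at most 10 in all, crops included, and the job is handed in when it is done.

```bash
mkdir -p pics; ls; cat > h.py <<'E'
import numpy as np, cv2
from bench import sense, snapshot, trace, place_of
def ray(p,uv,z):
    K=np.array(p["intrinsics"]);R=np.array(p["R"]);t=np.array(p["t"])
    d=R.T@np.linalg.solve(K,[uv[0],uv[1],1]);c=-R.T@t
    return c+d*(z-c[2])/d[2]
def proj(p,X):
    q=np.array(p["intrinsics"])@(np.array(p["R"])@np.array(X,float)+np.array(p["t"]));return q[:2]/q[2]
def save(p,n): cv2.imwrite("pics/"+n+".png",cv2.cvtColor(p["image"],cv2.COLOR_RGB2BGR))
E
python3 - <<'E'
from h import *
for c in ("scene","top"):
    p=snapshot(c);save(p,c)
    for q in ("ink_blue","lane","lane_entry","stop","flap","ink_plum","ink_dropper"):
        try:
            for r in place_of(p,q)[:3]:
                print(c,q,round(r["conf"],2),np.round(r["location"]),np.round(proj(p,r["location"])))
        except Exception as e: print(q,e)
print(sense())
E
```

```text
pics
scene ink_blue 0.8 [524. -91.   2.] [335. 202.]
scene ink_blue 0.79 [ 462. -118.   -1.] [366. 207.]
scene ink_blue 0.7 [ 398. -123.    1.] [393. 218.]
scene lane 0.98 [521.  52.   0.] [298. 248.]
scene lane_entry 0.73 [470.  45.   8.] [322. 256.]
scene stop 0.86 [618.  74.   6.] [253. 233.]
flap it knows: ink_blue, ink_dropper, ink_plum, lane, lane_entry, stop
scene ink_plum 0.75 [ 520. -194.   -2.] [360. 176.]
scene ink_dropper 0.63 [ 435. -260.   -3.] [405. 174.]
top ink_blue 0.63 [518. -85.   2.] [327. 198.]
top ink_blue 0.62 [ 399. -126.   -1.] [346. 249.]
top ink_blue 0.55 [ 458. -124.    0.] [345. 223.]
top lane 0.91 [520.  53.   1.] [268. 198.]
top stop 0.64 [623.  73.   7.] [259. 155.]
flap it knows: ink_blue, ink_dropper, ink_plum, lane, lane_entry, stop
top ink_plum 0.67 [ 519. -193.   -0.] [373. 196.]
top ink_dropper 0.7 [ 431. -257.    0.] [402. 233.]
top ink_dropper 0.61 [ 521. -195.   -1.] [374. 196.]
{'time': 0.7, 'joint_pos': array([-7.11267629e+01,  7.47002155e+00,  8.52676419e+01,  2.30380766e-04,
        8.72597107e+01, -4.89227697e+00]), 'qd': array([-0.06960261, -0.04878677,  0.0457524 , -0.04746716,  0.08825629,
       -0.01851822]), 'joint_efforts': array([-1.87797370e-03, -5.69148946e+01, -5.00750864e+01, -4.23362344e-04,
        1.26241241e-03, -2.26709795e-05]), 'tool_pos': array([ 241.83128439, -549.12419742,  248.30568216]), 'tcp_rot': array([ 1.79997364e+02, -5.34141227e-06,  2.37655030e+01]), 'ft_force': array([ 0.7905377 , -0.07607122, -0.26052479]), 'wrist_torque': array([ 0.0103252 ,  0.06677972, -0.04241662]), 'grip_force': 0.0, 'finger_gap': 85.60025222924605}
```

View pics/scene.png

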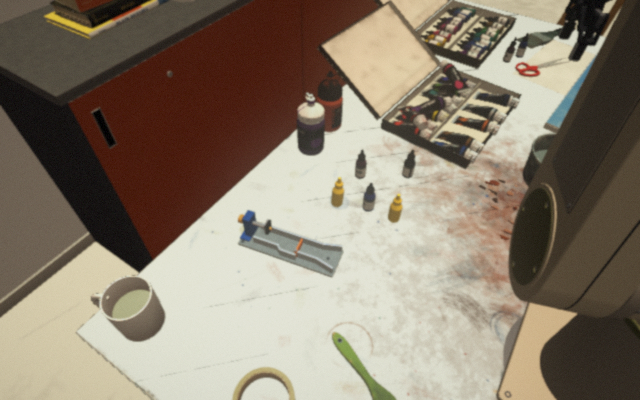

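View pics/top.png

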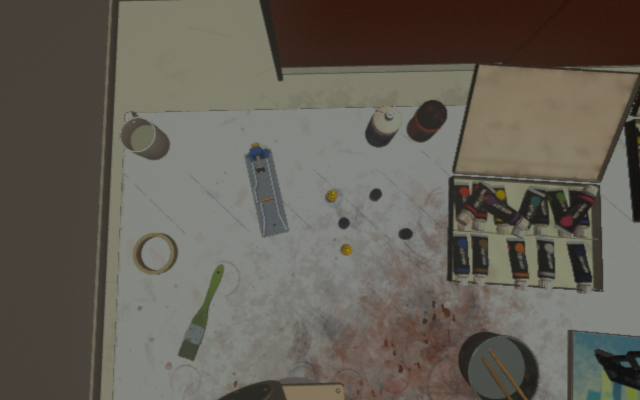

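```bash
python3 - <<'E'
import cv2
im=cv2.imread("pics/scene.png")[140:300,230:430]
cv2.imwrite("pics/crop1.png",cv2.resize(im,(750,600),interpolation=cv2.INTER_CUBIC))
E
```

```text
(no output)
```

View pics/crop1.png

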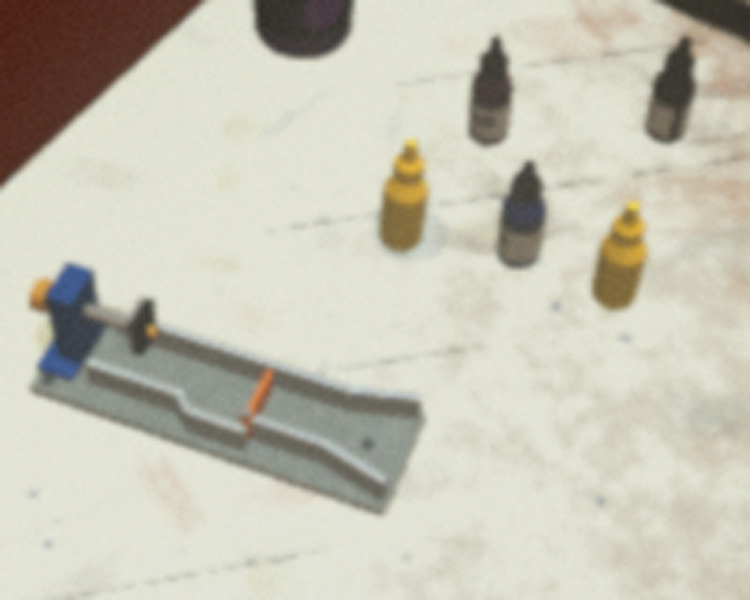

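The scene shows the blue bottle (dark cap, blue shoulder) at scene px (369,198). It stands between two yellow look-alikes at (338,192) and (396,208). Plum is at (361,165) and black at (409,164). Only the one at (369,198) is blue, and the enlarged crop confirms it. That puts it at about [460,-121]. The lane runs from (340,255) to the stop at (248,225), yaw about 12°.

Next I move above the bottle and align yaw with the lane.

```bash
python3 -m handwheel '[[1,0,0,0,0,0,0.0985],[1,0,0,0,0,0,0.0985],[1,2.6,-3.2,0,0,0,0],[1,2.6,-3.2,0,0,0,0],[1,2.6,-3.2,0,0,0,0],[1,2.6,-3.2,0,0,0,0],[1,2.6,-3.2,0,0,0,0],[1,2.6,-3.2,0,0,0,0],[1,2.6,-3.2,0,0,0,0],[1,2.6,-3.2,0,0,0,0],[1,2.6,-3.2,0,0,0,0],[1,2.6,-3.2,0,0,0,0]]' 40
python3 - <<'E'
from h import *
p=snapshot("wrist");save(p,"w1")
for q in ("ink_blue","ink_plum","ink_dropper","lane","stop","lane_entry"):
    for r in place_of(p,q)[:3]: print(q,round(r["conf"],2),np.round(r["location"],1),np.round(proj(p,r["location"])))
print(sense()["tool_pos"],sense()["tcp_rot"], -np.array(p["R"]).T@p["t"])
E
```

```text
time: 1.7
tool_pos: [427.0, -178.6, 248.7]
tcp_rot: [180.0, -0.0, 12.5]
ft_force: [0.2, -0.1, -0.8]
finger_gap: 85.3
grip_force: 0.0
ink_blue 0.97 [ 399.1 -123.6    2.9] [268. 175.]
ink_blue 0.93 [522.  -92.3   4.8] [258.  46.]
ink_blue 0.85 [ 454.6 -120.2    1.1] [274. 122.]
ink_plum 0.93 [ 520.4 -195.9    2.9] [362.  72.]
ink_dropper 0.77 [ 4.295e+02 -2.595e+02 -1.000e-01] [399. 174.]
lane 0.6 [519.   54.4  -1.5] [106.  14.]
lane_entry 0.75 [475.   44.9   6.5] [109.  64.]
[ 426.10744806 -181.59613343  248.30346759] [1.79982943e+02 1.33591538e-02 1.23928458e+01] [ 494.80392441 -163.36865231  374.6682652 ]
```

View pics/w1.png

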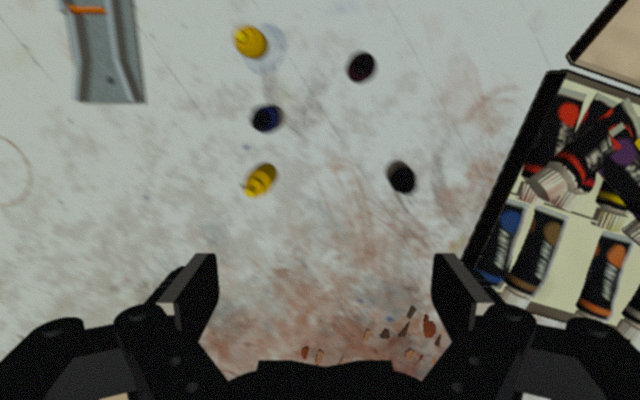

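The wrist picture shows blue at (266,118), yellows at (252,42) and (260,180), plum at (361,66), black at (401,178), and the lane entry at (110,70) with the orange flap. I'll put the camera over the blue bottle for a fine fix.

```bash
python3 -m handwheel '[[1,-1.3,-2.5,0,0,0,0],[1,-1.4,-2.5,0,0,0,0],[1,0,0,0,0,0,0],[1,0,0,0,0,0,0]]'
python3 - <<'E'
from h import *
p=snapshot("wrist");save(p,"w2")
for q in ("ink_blue","lane","lane_entry","stop"):
    for r in place_of(p,q)[:3]: print(q,round(r["conf"],2),np.round(r["location"],1),np.round(proj(p,r["location"])))
for r in trace(p,"ink_blue")[:3]:
    m=r["pixels"];v,u=np.nonzero(m);(c,rad)=cv2.minEnclosingCircle(np.stack([u,v],1).astype(np.float32))
    print("mask",round(r["conf"],2),u.min(),u.max(),v.min(),v.max(),c,np.round(ray(p,(u.mean(),v.mean()),50),1),np.round(ray(p,c,50),1),p["image"][m].mean(0))
r=trace(p,"lane")
if r:
    m=r[0]["pixels"].astype(np.uint8);c=max(cv2.findContours(m,0,2)[0],key=cv2.contourArea)
    W=np.array([ray(p,x[0],6)[:2] for x in c],np.float32);print("lane rect",cv2.minAreaRect(W),W.min(0),W.max(0))
# orange flap
h=cv2.cvtColor(p["image"],cv2.COLOR_RGB2HSV);o=cv2.inRange(h,(3,150,120),(15,255,255));v,u=np.nonzero(o[:150,:200]);print("orange",len(u),u.min() if len(u) else 0,u.max() if len(u) else 0)
print(sense()["tool_pos"],sense()["tcp_rot"])
E
```

```text
time: 2.38
tool_pos: [388.6, -138.3, 248.4]
tcp_rot: [180.0, -0.0, 12.4]
ft_force: [-0.1, -1.3, 0.1]
finger_gap: 85.4
grip_force: 0.0
ink_blue 0.97 [521.5 -92.7   3.9] [307.  14.]
ink_blue 0.95 [ 456.  -120.4    1.9] [321.  91.]
ink_blue 0.89 [ 403.5 -123.6    1.3] [314. 143.]
lane_entry 0.69 [474.9  45.1   1.1] [156.  32.]
mask 0.93 291 319 0 28 (305.5, 10.964285850524902) [514.1 -95.   50. ] [515.  -94.6  50. ] [124.86657102  99.59827834   7.08751793]
mask 0.86 305 333 73 102 (320.0, 87.5) [ 458.7 -118.4   50. ] [ 458.8 -118.9   50. ] [30.83214794 32.78805121 41.19914651]
mask 0.81 297 325 135 167 (310.7336730957031, 151.39691162109375) [ 402.8 -122.5   50. ] [ 402.7 -122.4   50. ] [131.18484043 109.05718085  21.75265957]
lane rect ((468.4337463378906, 44.68682098388672), (66.60838317871094, 70.64263916015625), 12.38514232635498) [431.22852     5.8064795] [508.24106   82.583115]
orange 0 0 0
[ 389.54945329 -138.06287964  248.25488097] [-1.79990730e+02  1.50471709e-02  1.24330362e+01]
```

View pics/w2.png

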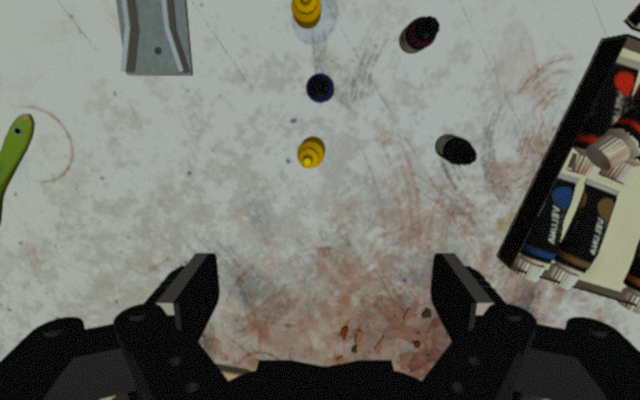

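Blue is at wrist px (320,88), between the yellows at (306,10) and (311,152), which agrees with all views: [458,-119.5]. Lane yaw 12.4° matches the tool. Descending with the fingers open.

```bash
python3 -m handwheel '[[1,3.5,-0.15,0,0,0,0],[1,3.6,-0.15,0,0,0,0],[1,0,0,3.5,0,0,0],[1,0,0,3.5,0,0,0],[1,0,0,3.5,0,0,0],[1,0,0,3.0,0,0,0],[1,0,0,2.5,0,0,0],[1,0,0,2.0,0,0,0],[1,0,0,1.4,0,0,0],[1,0,0,1.0,0,0,0],[1,0,0,0,0,0,0],[1,0,0,0,0,0,0]]'

```

```text
time: 3.73
tool_pos: [458.0, -119.3, 44.2]
tcp_rot: [-180.0, 0.0, 12.5]
ft_force: [0.4, -0.6, 0.6]
finger_gap: 85.3
grip_force: 0.0
```

```bash
python3 -m handwheel '[[-1,0,0,0,0,0,0],[-1,0,0,0,0,0,0],[-1,0,0,0,0,0,0],[-1,0,0,0,0,0,0],[-1,0,0,0,0,0,0],[-1,0,0,0,0,0,0],[-1,0,0,0,0,0,0],[-1,0,0,0,0,0,0]]' 40
```

```text
time: 4.4
tool_pos: [458.6, -119.3, 44.9]
tcp_rot: [180.0, -0.1, 12.5]
ft_force: [-0.1, 1.0, 5.2]
finger_gap: 23.0
grip_force: 39.2
```

```bash
python3 -m handwheel '[[-1,0,0,-1,0,0,0],[-1,0,0,-2,0,0,0],[-1,0,0,-3,0,0,0],[-1,0,0,-3,0,0,0],[-1,0,0,-3,0,0,0],[-1,0,0,-2,0,0,0],[-1,0,-2,0,0,0,0],[-1,0,-3,0,0,0,0],[-1,-1,-3,0,0,0,0],[-1,-2,-3,0,0,0,0],[-1,-2,-3,0,0,0,0],[-1,0,0,0,0,0,0]]'
python3 - <<'E'
from h import *
p=snapshot("wrist");save(p,"w3")
for q in ("lane","lane_entry","stop","ink_blue"):
    for r in place_of(p,q)[:3]: print(q,round(r["conf"],2),np.round(r["location"],1),np.round(proj(p,r["location"])))
r=trace(p,"lane")
if r:
    m=r[0]["pixels"].astype(np.uint8);c=max(cv2.findContours(m,0,2)[0],key=cv2.contourArea)
    W=np.array([ray(p,x[0],6)[:2] for x in c],np.float32);print("lane rect",cv2.minAreaRect(W))
print(sense()["tool_pos"],sense()["tcp_rot"],sense()["finger_gap"])
E
```

```text
time: 5.4
tool_pos: [374.9, 9.8, 183.6]
tcp_rot: [-179.9, 0.1, 12.6]
ft_force: [-1.4, -0.0, -1.3]
finger_gap: 23.2
grip_force: 39.6
lane 0.43 [ 5.176e+02 -1.978e+02  2.000e-01] [616.  59.]
lane_entry 0.74 [476.   43.4   4. ] [312.  42.]
ink_blue 0.85 [ 399.9 -122.2    0.4] [478. 178.]
ink_blue 0.83 [373.7   7.8 139. ] [328. 236.]
ink_blue 0.81 [522.8 -93.1   2.8] [496.  21.]
lane rect ((470.8006286621094, 44.95804977416992), (68.72552490234375, 64.45905303955078), 12.593442916870117)
[379.55516397   5.99265919 184.55693625] [ 1.79982787e+02 -3.57162489e-03  1.24249848e+01] 22.858749170578747
```

View pics/w3.png

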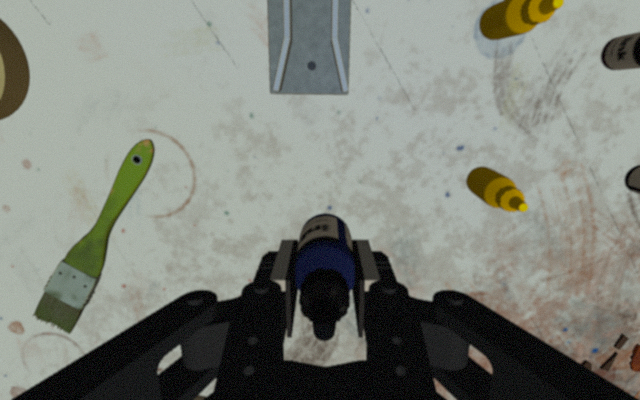

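The bottle is held at (325,250). The lane's entry end shows at (270–350, 0–93), well aligned. I'll move forward along the lane at height to see the flap and stop.

```bash
python3 -m handwheel '[[-1,2,-0.8,0,0,0,0],[-1,2.5,-0.8,0,0,0,0],[-1,1.5,0,0,0,0,0],[-1,0,0,0,0,0,0],[-1,0,0,0,0,0,0],[-1,0,0,0,0,0,0]]'
python3 - <<'E'
from h import *
p=snapshot("wrist");save(p,"w4")
for q in ("lane","lane_entry","stop","ink_blue"):
    for r in place_of(p,q)[:3]: print(q,round(r["conf"],2),np.round(r["location"],1),np.round(proj(p,r["location"])))
r=trace(p,"lane")
m=r[0]["pixels"].astype(np.uint8);c=max(cv2.findContours(m,0,2)[0],key=cv2.contourArea)
W=np.array([ray(p,x[0],6)[:2] for x in c],np.float32);print("lane rect",cv2.minAreaRect(W))
h=cv2.cvtColor(p["image"],cv2.COLOR_RGB2HSV);o=cv2.inRange(h,(3,150,120),(15,255,255))
n,l,st,ce=cv2.connectedComponentsWithStats(o)
for i in range(1,n):
    if st[i,4]>20: print("orange",st[i],ce[i],ray(p,ce[i],24))
print(sense()["tool_pos"],sense()["tcp_rot"],sense()["finger_gap"])
cv2.imwrite("pics/w4c.png",cv2.resize(cv2.cvtColor(p["image"][0:240,200:520],cv2.COLOR_RGB2BGR),(800,600),interpolation=cv2.INTER_CUBIC))
E
```

```text
time: 6.2
tool_pos: [433.8, 34.7, 183.8]
tcp_rot: [-180.0, 0.1, 12.4]
ft_force: [-1.2, -1.0, -0.9]
finger_gap: 22.6
grip_force: 39.6
lane 0.98 [5.159e+02 5.140e+01 3.000e-01] [326.  73.]
lane_entry 0.88 [471.4  44.5   2.4] [323. 129.]
lane_entry 0.43 [ 431.2 -258.5    1.2] [633. 242.]
ink_blue 0.86 [ 3.996e+02 -1.244e+02  2.000e-01] [484. 244.]
ink_blue 0.79 [521.8 -93.    3.6] [499. 105.]
ink_blue 0.75 [431.5  31.7 139.1] [330. 238.]
lane rect ((501.1950378417969, 51.48012161254883), (133.64910888671875, 65.1208267211914), 11.524317741394043)
orange [305  67  35   1  35] [322.  67.] [517.94316979  55.34925436  24.        ]
[433.89433276  35.02510676 184.42715585] [ 1.79995544e+02 -1.92663248e-02  1.24528696e+01] 22.896638085934576
```

View pics/w4c.png

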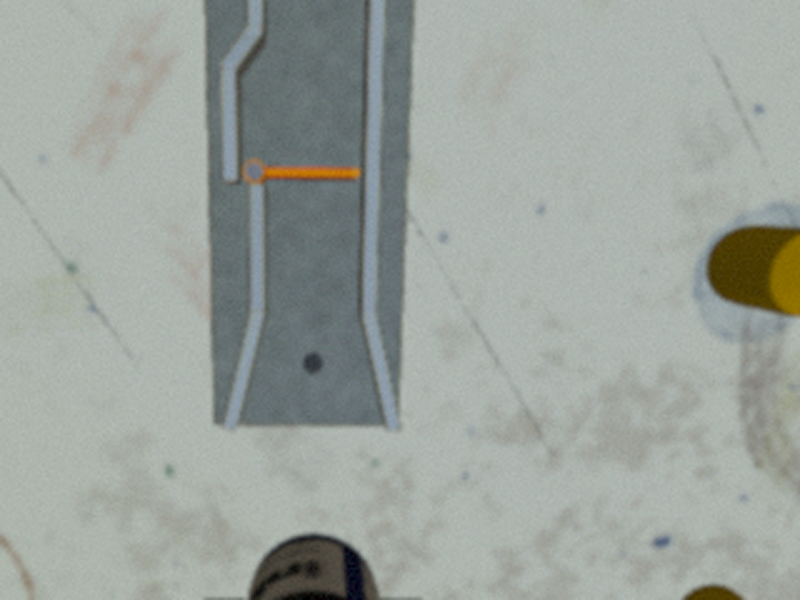

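The crop shows the flap's hinge at crop (254,170) and its tip at (360,173), the entry dot at (313,362), and the plate's end corners at (215,424) and (400,425). I'll convert these to world positions.

```bash
python3 - <<'E'
from h import *
p=snapshot("wrist");s=sense();T=s["tool_pos"];a=np.radians(12.45)
X=np.array([np.cos(a),np.sin(a)]);N=np.array([-np.sin(a),np.cos(a)])
for n,u,v,z in [("hinge",254,170,24),("tip",360,173,24),("dot",313,362,6),("cornL",215,424,6),("cornR",400,425,6),("edgeL0",205,2,6),("edgeR0",413,2,6),("railLtop",258,300,24),("railRtop",370,300,24),("railRtop_far",377,2,24)]:
    w=ray(p,(200+.4*u,.4*v),z); d=w[:2]-T[:2]
    print(n,np.round(w,1),"rel tool fwd %.1f left %.1f"%(d@X,d@N))
r=[x for x in place_of(p,"ink_blue") if x["location"][2]>100]
for x in r: d=np.array(x["location"])-T; print("held",x["location"],d[:2]@X,d[:2]@N)
print(T, s["ft_force"])
E
```

```text
hinge [514.5  70.6  24. ] rel tool fwd 86.3 left 17.3
tip [520.5  39.3  24. ] rel tool fwd 85.4 left -14.6
dot [459.3  40.2   6. ] rel tool fwd 25.9 left -0.5
cornL [431.1  68.6   6. ] rel tool fwd 4.5 left 33.3
cornR [444.6   6.1   6. ] rel tool fwd 4.1 left -30.5
edgeL0 [559.5  96.1   6. ] rel tool fwd 135.8 left 32.5
edgeR0 [573.2  34.2   6. ] rel tool fwd 135.8 left -30.9
railLtop [477.1  61.8  24. ] rel tool fwd 47.9 left 16.8
railRtop [484.6  27.6  24. ] rel tool fwd 47.9 left -18.3
railRtop_far [566.7  45.2  24. ] rel tool fwd 131.9 left -18.7
held [431.7, 35.4, 140.3] -2.1204735811707507 0.8152357542852965
[433.9463643   35.06108262 184.43971781] [-0.31995746  0.7676414  -0.76013054]
```

```bash
python3 -m handwheel '[[-1,2,0.07,0,0,0,0],[-1,2.1,0,0,0,0,0],[-1,0,0,2,0,0,0],[-1,0,0,3,0,0,0],[-1,0,0,3,0,0,0],[-1,0,0,2.5,0,0,0],[-1,0,0,1.5,0,0,0],[-1,0,0,0.8,0,0,0],[-1,0,0,0,0,0,0],[-1,0,0,0,0,0,0],[-1,0,0,0,0,0,0]]'
```

```text
time: 7.52
tool_pos: [475.5, 43.4, 57.9]
tcp_rot: [180.0, -0.1, 12.5]
ft_force: [-0.1, 1.3, -0.9]
finger_gap: 23.3
grip_force: 39.6
```

```bash
python3 -m handwheel '[[-1,0,0,0.1,0,0,0],[-1,0,0,0.1,0,0,0],[-1,0,0,0,0,0,0]]'; python3 -m handwheel '[[-1,0,0,0.05,0,0,0],[-1,0,0,0.05,0,0,0],[-1,0,0,0,0,0,0]]'
```

```text
time: 7.77
tool_pos: [474.8, 43.4, 55.0]
tcp_rot: [180.0, -0.1, 12.5]
ft_force: [-0.8, -0.1, -1.3]
finger_gap: 22.8
grip_force: 39.6
time: 8.02
tool_pos: [474.2, 43.4, 53.3]
tcp_rot: [-180.0, 0.0, 12.5]
ft_force: [-0.9, 0.4, -0.7]
finger_gap: 22.7
grip_force: 39.6
```

```bash
for i in 1 2 3; do :; done; python3 -m handwheel '[[-1,0,0,0.05,0,0,0],[-1,0,0,0.05,0,0,0],[-1,0,0,0,0,0,0]]'; python3 -m handwheel '[[-1,0,0,0.05,0,0,0],[-1,0,0,0,0,0,0]]';  python3 -m handwheel '[[-1,0,0,0.05,0,0,0],[-1,0,0,0,0,0,0]]'
```

```text
time: 8.27
tool_pos: [474.1, 43.4, 52.1]
tcp_rot: [-180.0, 0.0, 12.5]
ft_force: [0.6, 0.4, -1.1]
finger_gap: 23.1
grip_force: 39.6
time: 8.43
tool_pos: [474.2, 43.4, 51.7]
tcp_rot: [-180.0, 0.0, 12.5]
ft_force: [0.0, 0.4, -1.5]
finger_gap: 23.0
grip_force: 39.6
time: 8.6
tool_pos: [474.2, 43.4, 51.2]
tcp_rot: [-180.0, 0.0, 12.5]
ft_force: [-0.3, -0.1, -0.4]
finger_gap: 22.9
grip_force: 39.6
```

```bash
python3 -m handwheel '[[-1,0,0,0.04,0,0,0],[-1,0,0,0,0,0,0]]'; python3 -m handwheel '[[-1,0,0,0.04,0,0,0],[-1,0,0,0,0,0,0]]'
```

```text
time: 8.77
tool_pos: [474.4, 43.4, 51.1]
tcp_rot: [-180.0, -0.0, 12.5]
ft_force: [-1.6, 0.0, 2.0]
finger_gap: 23.2
grip_force: 39.8
time: 8.93
tool_pos: [474.7, 43.5, 51.0]
tcp_rot: [180.0, -0.0, 12.5]
ft_force: [0.0, 0.6, 4.8]
finger_gap: 23.0
grip_force: 40.2
```

Floor contact at TCP z≈51.1. Lift for about 1 mm of air, then slide.

```bash
python3 -m handwheel '[[-1,0,0,-0.18,0,0,0],[-1,0,0,0,0,0,0],[-1,0,0,0,0,0,0]]';python3 -m handwheel '[[-1,0.3,0,0,0,0,0],[-1,0.5,0,0,0,0,0],[-1,0.5,0,0,0,0,0],[-1,0.5,0,0,0,0,0],[-1,0,0,0,0,0,0]]'
```

```text
time: 9.18
tool_pos: [474.2, 43.4, 52.2]
tcp_rot: [180.0, 0.0, 12.5]
ft_force: [0.1, -0.3, -1.1]
finger_gap: 23.0
grip_force: 39.6
time: 9.6
tool_pos: [493.2, 47.5, 52.6]
tcp_rot: [180.0, -0.1, 12.5]
ft_force: [0.9, 0.3, -1.9]
finger_gap: 22.8
grip_force: 39.6
```

```bash
python3 -m handwheel '[[-1,0.5,0,0,0,0,0],[-1,0.5,0,0,0,0,0],[-1,0.4,0,0,0,0,0],[-1,0.4,0,0,0,0,0],[-1,0,0,0,0,0,0]]';python3 -m handwheel '[[-1,0.4,0,0,0,0,0],[-1,0.4,0,0,0,0,0],[-1,0.4,0,0,0,0,0],[-1,0.4,0,0,0,0,0],[-1,0.4,0,0,0,0,0],[-1,0,0,0,0,0,0]]'
```

```text
time: 10.02
tool_pos: [509.9, 51.3, 52.3]
tcp_rot: [180.0, 0.0, 12.5]
ft_force: [-0.7, -0.7, -0.9]
finger_gap: 23.2
grip_force: 39.7
time: 10.52
tool_pos: [530.1, 55.5, 52.6]
tcp_rot: [180.0, -0.1, 12.5]
ft_force: [0.6, -1.5, -2.2]
finger_gap: 22.7
grip_force: 39.6
```

```bash
python3 -m handwheel '[[-1,0.4,0,0,0,0,0],[-1,0.4,0,0,0,0,0],[-1,0.4,0,0,0,0,0],[-1,0.4,0,0,0,0,0],[-1,0,0,0,0,0,0]]';python3 -m handwheel '[[-1,0.3,0,0,0,0,0],[-1,0.3,0,0,0,0,0],[-1,0.3,0,0,0,0,0],[-1,0.2,0,0,0,0,0],[-1,0,0,0,0,0,0]]'
```

```text
time: 10.93
tool_pos: [545.7, 59.2, 52.6]
tcp_rot: [180.0, -0.1, 12.5]
ft_force: [1.1, -1.9, -0.6]
finger_gap: 23.1
grip_force: 39.7
time: 11.35
tool_pos: [556.2, 61.4, 52.6]
tcp_rot: [180.0, -0.1, 12.5]
ft_force: [2.7, -1.3, -1.2]
finger_gap: 22.6
grip_force: 39.7
```

```bash
python3 -m handwheel '[[-1,0.15,0,0,0,0,0],[-1,0.15,0,0,0,0,0],[-1,0,0,0,0,0,0]]';python3 -m handwheel '[[-1,0.1,0,0,0,0,0],[-1,0.1,0,0,0,0,0],[-1,0,0,0,0,0,0]]';python3 -m handwheel '[[-1,0.1,0,0,0,0,0],[-1,0.1,0,0,0,0,0],[-1,0,0,0,0,0,0]]'
```

```text
time: 11.6
tool_pos: [558.3, 62.2, 52.3]
tcp_rot: [-180.0, 0.0, 12.5]
ft_force: [-0.2, 0.2, -0.8]
finger_gap: 22.8
grip_force: 39.7
time: 11.85
tool_pos: [560.3, 62.5, 52.3]
tcp_rot: [-180.0, -0.0, 12.5]
ft_force: [0.2, -0.1, -0.2]
finger_gap: 22.8
grip_force: 39.7
time: 12.1
tool_pos: [562.3, 62.9, 52.3]
tcp_rot: [-180.0, -0.0, 12.5]
ft_force: [-0.7, 0.9, -1.1]
finger_gap: 23.0
grip_force: 39.7
```

The flap's force is gone, so the bottle is past it. Feeling for the pad.

```bash
python3 -m handwheel '[[-1,0.07,0,0,0,0,0],[-1,0,0,0,0,0,0]]';python3 -m handwheel '[[-1,0.07,0,0,0,0,0],[-1,0,0,0,0,0,0]]';python3 -m handwheel '[[-1,0.07,0,0,0,0,0],[-1,0,0,0,0,0,0]]'
```

```text
time: 12.27
tool_pos: [562.9, 63.0, 52.3]
tcp_rot: [-180.0, 0.0, 12.5]
ft_force: [0.0, -0.9, -0.3]
finger_gap: 23.0
grip_force: 39.7
time: 12.43
tool_pos: [563.6, 63.2, 52.3]
tcp_rot: [-180.0, -0.0, 12.5]
ft_force: [-0.2, -0.7, -0.9]
finger_gap: 22.6
grip_force: 39.7
time: 12.6
tool_pos: [564.3, 63.3, 52.3]
tcp_rot: [180.0, -0.0, 12.5]
ft_force: [-1.1, 0.1, 0.2]
finger_gap: 22.9
grip_force: 39.7
```

```bash
python3 - <<'E'
from h import *
p=snapshot("wrist");save(p,"w5")
for r in place_of(p,"stop")[:1]: print(r)
cv2.imwrite("pics/w5c.png",cv2.resize(cv2.cvtColor(p["image"][120:320,200:460],cv2.COLOR_RGB2BGR),(780,600),interpolation=cv2.INTER_CUBIC))
E
```

```text
{'location': [626.2, 74.9, 9.0], 'conf': 0.97}
```

View pics/w5c.png

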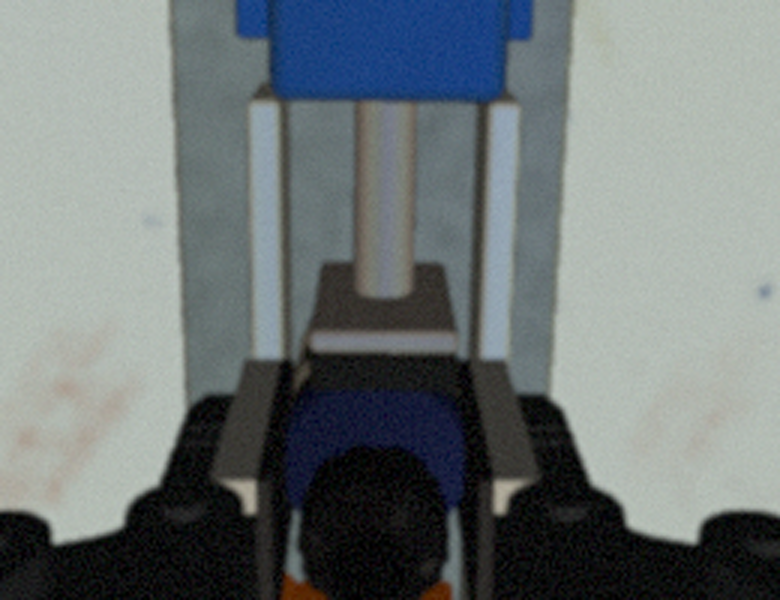

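The crop shows the bottle centred at (375,430) just before the dark pad (385,350). The orange flap lies straight across behind it (290–440, 588). Continuing.

```bash
python3 -m handwheel '[[-1,0.07,0,0,0,0,0],[-1,0.07,0,0,0,0,0],[-1,0,0,0,0,0,0]]';python3 -m handwheel '[[-1,0.07,0,0,0,0,0],[-1,0,0,0,0,0,0]]'
```

```text
time: 12.95
tool_pos: [565.7, 63.6, 52.4]
tcp_rot: [180.0, -0.0, 12.5]
ft_force: [0.4, 0.4, -1.2]
finger_gap: 23.1
grip_force: 39.7
time: 13.12
tool_pos: [565.9, 63.7, 52.2]
tcp_rot: [-180.0, 0.1, 12.5]
ft_force: [-3.0, -0.8, 0.1]
finger_gap: 22.9
grip_force: 39.9
```

```bash
python3 -m handwheel '[[-1,0.07,0,0,0,0,0],[-1,0,0,0,0,0,0]]';python3 -m handwheel '[[-1,0.07,0,0,0,0,0],[-1,0,0,0,0,0,0]]'
```

```text
time: 13.28
tool_pos: [566.0, 63.7, 52.0]
tcp_rot: [-180.0, 0.1, 12.5]
ft_force: [-5.2, -0.9, 3.5]
finger_gap: 23.2
grip_force: 40.1
time: 13.45
tool_pos: [566.0, 63.7, 51.9]
tcp_rot: [-180.0, 0.2, 12.5]
ft_force: [-9.5, -1.4, 5.0]
finger_gap: 23.1
grip_force: 40.3
```

Contact at about 9.6 N. Holding for over half a second.

```bash
python3 -m handwheel '[[-1,0,0,0,0,0,0],[-1,0,0,0,0,0,0],[-1,0,0,0,0,0,0],[-1,0,0,0,0,0,0],[-1,0,0,0,0,0,0],[-1,0,0,0,0,0,0],[-1,0,0,0,0,0,0]]'
```

```text
time: 14.03
tool_pos: [566.0, 63.7, 51.9]
tcp_rot: [-180.0, 0.2, 12.5]
ft_force: [-10.1, -2.4, 5.8]
finger_gap: 23.1
grip_force: 40.3
```

```bash
python3 -m handwheel '[[-1,-0.08,0,0,0,0,0],[-1,-0.06,0,0.03,0,0,0],[-1,0,0,0.03,0,0,0],[-1,0,0,0,0,0,0]]' 20
```

```text
time: 14.37
tool_pos: [565.9, 63.7, 51.6]
tcp_rot: [-180.0, 0.0, 12.5]
ft_force: [-5.1, -0.7, 1.7]
finger_gap: 22.5
grip_force: 40.0
```

```bash
python3 -m handwheel '[[-1,-0.05,0,0,0,0,0],[-1,0,0,0,0,0,0],[-1,0,0,0,0,0,0]]';  python3 -m handwheel '[[-0.4,0,0,0,0,0,0],[-0.35,0,0,0,0,0,0],[-0.3,0,0,0,0,0,0],[-0.25,0,0,0,0,0,0],[-0.2,0,0,0,0,0,0],[-0.1,0,0,0,0,0,0],[0.0,0,0,0,0,0,0],[0,0,0,0,0,0,0]]'
```

```text
time: 14.62
tool_pos: [565.9, 63.7, 51.7]
tcp_rot: [-180.0, -0.0, 12.5]
ft_force: [-2.2, -0.7, 0.0]
finger_gap: 23.1
grip_force: 39.8
time: 15.28
tool_pos: [565.8, 63.7, 51.7]
tcp_rot: [180.0, -0.0, 12.5]
ft_force: [0.6, 0.1, 0.1]
finger_gap: 42.9
grip_force: 0.0
```

```bash
python3 -m handwheel '[[0,0,0,-0.5,0,0,0],[0,0,0,-1,0,0,0],[0,0,0,-1.5,0,0,0],[0,0,0,-2,0,0,0],[0,0,0,-3,0,0,0],[0,0,0,-3,0,0,0],[0,-1,0,-2,0,0,0],[0,-2,0,0,0,0,0],[0,0,0,0,0,0,0],[0,0,0,0,0,0,0],[0,0,0,0,0,0,0]]'
python3 - <<'E'
from h import *
p=snapshot("wrist")
for q in ("ink_blue","stop"):
  for r in place_of(p,q)[:3]: print(q,r["conf"],np.round(r["location"],1),np.round(proj(p,r["location"])))
cv2.imwrite("pics/w6c.png",cv2.resize(cv2.cvtColor(p["image"][60:300,180:500],cv2.COLOR_RGB2BGR),(800,600),interpolation=cv2.INTER_CUBIC))
E
```

```text
time: 16.2
tool_pos: [536.6, 57.2, 181.9]
tcp_rot: [180.0, -0.0, 12.5]
ft_force: [0.3, -0.1, -0.5]
finger_gap: 42.8
grip_force: 0.0
ink_blue 0.78 [521.8 -94.    4.4] [485. 226.]
ink_blue 0.73 [562.9  63.    6. ] [325. 144.]
stop 0.92 [623.9  74.8   4.8] [327.  66.]
```

View pics/w6c.png

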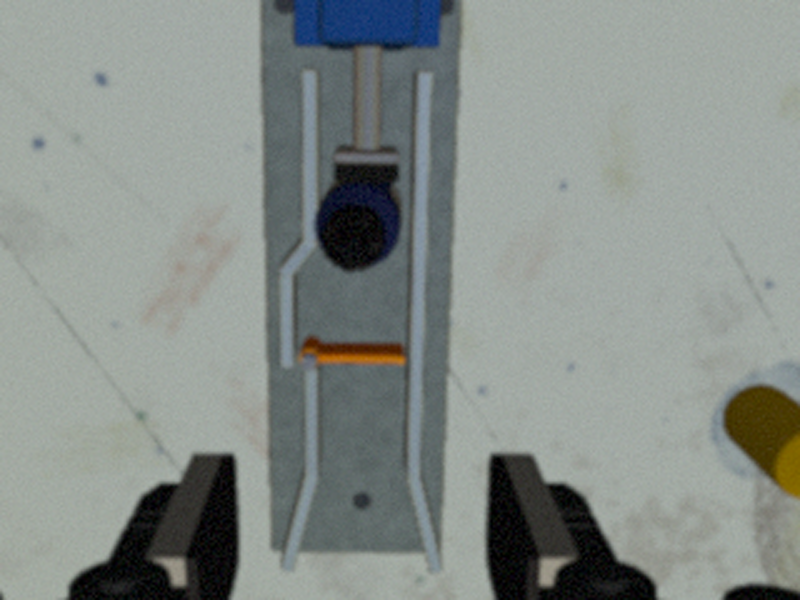

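The bottle stands upright against the pad (360,220) with the flap shut across the lane (355,352), and it has been released. Handing in.

```bash
python3 -c "
from bench import hand_in; print(hand_in())"
```

```text
the job is handed in; nothing more can be done
None
```

I loaded the blue ink bottle through the flap and pressed it against the end stop pad with about 10 N for over half a second. I then released it upright with the flap shut, and handed in at about 16 s; no verdict came back.

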